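Lock the swivel stand on the sewing-machine repair bench

ROBOT

A 6-joint arm with a two-finger parallel gripper is mounted at the origin on the work surface. World frame = base frame: x ahead of the robot, y to its left, z up, the work surface at z = 0. Lengths are in m, angles in rad, forces in N, time in s.
With the tool pointing down it reaches from about 0.375 to 0.975 m from the base axis. Payload 3.8 kg.
Tool frame: the origin (TCP) lies at the very end of the fingers, on their centre line; the grasp point (between the pads) lies bot.grip_point_offset behind it (bot.grip_point_offset is the distance from the TCP to the grasp point, in m); z points along the fingers, y is the line along which they close (so a half turn about z gives the same grasp; the last joint's range is limited). The gripper opens to 85 mm and grips with 20 to 120 N. Pads are 22 mm wide; open, the fingers measure 114 mm over their backs; the gripper's body (76 mm by 85 mm) begins 54 mm behind the grasp point. The pads swing forward as they close: fully open they stand 13 mm farther back than shut.
Start: joints at [-1.302, 0.264, 1.604, -0, 1.274, -0.037], TCP at [0.203, -0.644, 0.231] pointing down, gripper open.
Joint ranges: [-2.63, 2.63], [-0.94, 2.18], [0.31, 2.57], [-1.31, 4.45], [0, 2.66], [-2.55, 2.55]. Speed limits (rad/s): [2.57, 2.57, 3.14, 3.14, 3.14, 3.14].

INTERFACE

Orientations are given as a rotation vector (axis times angle).
In Python, from workcell import bot, vision gives the robot as it stands.
- The arm moves only by the tool play_rows, never from a script. Its argument "rows" is a list of rows, each an object of numbers: "dx", "dy", "dz": the shift along the tool's x, y, z as a fraction of full scale; "roll": the turn about the tool's z as a fraction of full scale; "fingers": the closure, from 0 (fully open) to 1 (shut). In form: [{"dx": .., "dy": .., "dz": .., "roll": .., "fingers": ..}, ...]. A call has 1 to 20 rows; each row shifts and turns the commanded pose from where the row before left it, along the tool's axes as they then stand; what a row does not reach is not made up. Full scale, the value 1, is 0.04 m for a shift and 4 degrees for a turn. A row lasts 1/12 s, in which the tool goes at most 41.7 mm and 7.16 degrees, less where a joint would pass 70% of its speed; a pose out of reach is approached as far as the arm can. A call with a number of a shift or a turn outside -1 to 1 is refused whole. A call with a gripper value outside its range is refused whole. The fingers move at their own pace and stop on an object; "grip_force" is the grip in N (left out, the last holds). Time passes only in rows, so rows that do not move let the fingers close. It gives the time, the measured TCP pose, the force and the opening at its end, in the units of the state.
- bot.read_state(): the state, without advancing time (a new reading comes with each control period).
- vision.read_camera(name): name is "side" or "top"; returns a dict with "pixels" (400x640x3 uint8, red, green, blue), "depth" (400x640 float32, m along the optical axis (not along the pixel's ray), 0 where there is no reading), "fx", "fy", "cx", "cy" (pixels), "R" (3x3) and "t" (3): a world point X has camera coordinates R X + t. Camera axes: x right, y down, z forward; pixel columns grow to the right and rows downward; lengths in m; the calibration is good to about 2 mm. A picture is of the moment at which its call begins.
- bot.finish_job(): hands the job in, once; it reports no verdict.
The state is a dict: "time": time; "q": joint angles; "joint_vel": joint speeds; "joint_torque": joint torques, N m; "tool_pos": TCP position; "tcp_rot": TCP orientation; "wrist_force": force on the tool from outside, world axes, zero at the start; "torque": the same for the moment, N m; "width": opening from 0.0 (shut) to 1.0 (fully open).
Only numpy, scipy, OpenCV 4.12 (cv2) and the standard library are available. Lean on these libraries where they do the work, as an engineer would, in place of code of your own. Each camera call takes 0.05 s, during which the arm holds its last target. There are 200 camera calls.

TASK

Swing the swivel bar of the repair stand round by its handle until the hole in its end lines up with the hole in the locking block. Then take the locking pin, the one with the tall round knob, from the wooden rack and push it down fully home through both holes, and let go.

Things in the scene. Friction and masses are not known exactly. Their poses are not given: they have to be found in the camera images.
- handle (a point): Centre for gripping the upright round handle post (dark steel, 20 mm diameter, 60 mm tall) on the swivel bar: on the post's axis, 25 mm below its top, 35 mm above the bar, 92 mm above the table. The post stands 100 mm from the upright pivot, opposite the bar's hole; the pivot is midway between this point and bar_hole. The post may turn between the fingers.
- swivel (a joint): Angle of the level aluminium swivel bar (50 mm wide, 10 mm thick, top face 57 mm above the table) in rad: 0 = holes lined up, positive = anticlockwise from above. Starts at 0.7 to 1.3; range -0.5 to 1.7. Stays where left; about 1 N at the post turns it. A small hook unit, within 40 mm of the pivot and up to 107 mm above the table, is bolted on its middle.
- bar_hole (a point): Centre of the round through hole (24 mm diameter) in the free end of the swivel bar, at the bar's top face (57 mm above the table), 100 mm from the pivot. The bar passes 2 mm above the locking block.
- lock_hole (a point): Centre of the mouth of the round hole (34 mm diameter, 37 mm deep) in the steel locking block (70 x 70 mm, top 45 mm above the table), fixed on the stand's round foot plate, 100 mm from the pivot. z is up; x points from the pivot outward to the hole. With the holes lined up, this is right below bar_hole and the handle post is 200 mm away along -x.
- pin_knob (a point): Centre of the locking pin's tall round knob (dark steel, 26 mm diameter, 50 mm tall), z up. Below: flange 40 mm diameter, 6 mm thick, its underside 31 mm under this point; shank 14 mm diameter, 45 mm long, end tapered. It starts upright in the rack, this point 81 mm above the table (lift 50 mm to clear); fully home, flange on the bar, it is 88 mm above the table. 0.16 kg.
- rack: Fixed wooden pin rack, 220 x 50 x 50 mm (length along its x), origin at the centre of its underside, with three upright holes 75 mm apart in a row. The locking pin is in any one of them; the other two hold pins that are not for this stand: one with a low flat cap, one with a T-shaped handle 50 mm wide.
Things that resemble listed ones, but are neither listed nor needed, are in the scene too. What is shaped like the part that bears pin_knob but green or red is not meant.

How it is judged:
By the outcome, as a careful person would: the job done as asked, in the order asked, and still so for the second after the job is handed in, with the robot touching nothing.
It also fails if it takes over 51 s, if anything falls off the work surface, if the arm or the gripper's body presses on something with over 40 N, if the wrist force passes 120 N, or if a joint passes its speed limit or range.

## Working session

There is one attempt and no reset: what is moved stays moved. The work goes in short steps, Python scripts to look and compute and a tool call to move; the robot and the scene stay as the last step left them, time stands still between calls to the robot, and variables do not carry over. Pictures are saved under pics/ and viewed, on a budget of 10 in all, crops included, one or two more only if the job needs it, and the job is handed in when it is done.

Besides the shell and the picture viewer there is one more tool, called after "Emit:" in YAML: its name, and indented under it one key for each argument. play_rows: Moves the arm, as the interface text tells. Its arguments: {"type":"object","properties":{"rows":{"type":"array","items":{"type":"object","properties":{"dx":{"type":"number","minimum":-1,"maximum":1},"dy":{"type":"number","minimum":-1,"maximum":1},"dz":{"type":"number","minimum":-1,"maximum":1},"roll":{"type":"number","minimum":-1,"maximum":1},"fingers":{"type":"number"}}}},"grip_force":{"type":"number"}},"required":["rows"]}

```bash
mkdir -p pics; ls; cat > h.py <<'E'
import numpy as np, cv2
from workcell import bot, vision
def cam(n):
    c=vision.read_camera(n); d=c["depth"]; v,u=np.mgrid[0:400,0:640]
    P=np.stack([(u-c["cx"])/c["fx"]*d,(v-c["cy"])/c["fy"]*d,d],-1)
    c["W"]=(P-c["t"])@c["R"]; c["W"][d==0]=np.nan
    return c
def save(c,f,box=None,s=1):
    im=c["pixels"][...,::-1]
    if box: u0,v0,u1,v1=box; im=im[v0:v1,u0:u1]
    cv2.imwrite("pics/"+f,cv2.resize(im,None,fx=s,fy=s,interpolation=cv2.INTER_CUBIC))
E
python3 - <<'E'
from h import *
s=bot.read_state(); print(s["time"],s["tool_pos"],s["tcp_rot"],s["width"],bot.grip_point_offset)
a=cam("top");b=cam("side")
save(a,"top.png");save(b,"side.png")
for c in(a,b): print(c["fx"],-c["R"].T@c["t"])
E
```

```text
pics
0.0 [ 0.20299426 -0.64298233  0.22995243] [-3.10274785e+00 -4.78092064e-01  4.60624960e-04] 0.9996978879306707 0.0187
429.3827069167928 [ 0.47016553 -0.07085688  0.91880428]
466.48756221570295 [0.20395524 0.45355914 0.73570535]
```

View pics/top.png

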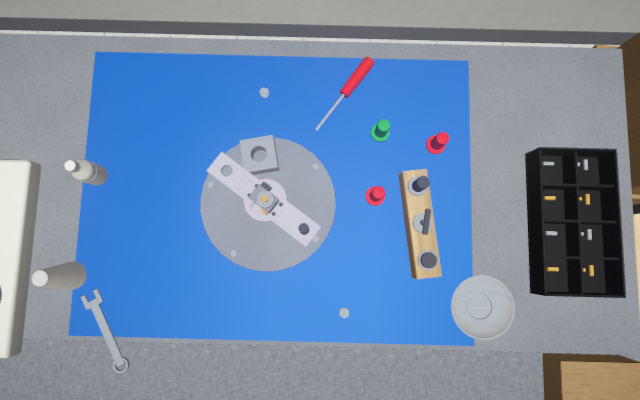

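View pics/side.png

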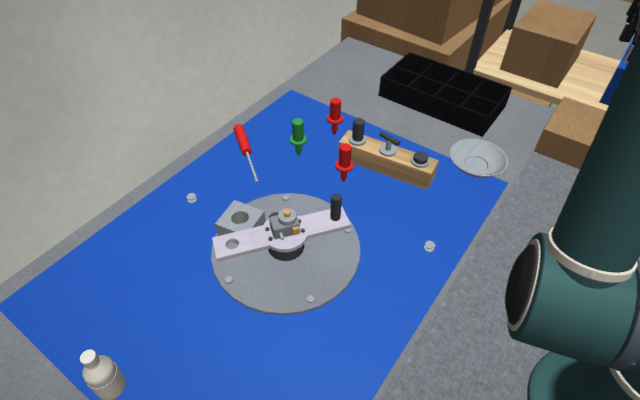

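The top view shows the rack pins: (420,185) is a tall round knob, (425,222) is the T-handle and (428,260) is the low flat cap. The red and green pins at (376,195), (437,143) and (381,130) are excluded by colour. The one meant is (420,185), seen at (358,130) in the side view. The bar hole is at about (227,171), the handle at (305,229) and the block hole at (259,154).

```bash
python3 - <<'E'
from h import *
a=cam("top");b=cam("side")
save(b,"crop1.png",(200,80,460,320),3) if 0 else None
A=cv2.resize(a["pixels"][120:285,190:450,::-1],None,fx=3,fy=3); 
cv2.imwrite("pics/crop1.png",A)
C=-a["R"].T@a["t"]; print("cam",C, "imgx->",a["R"][0],"imgy->",a["R"][1])
def show(c,name,pts):
    for u,v in pts: print(name,u,v,c["W"][v,u].round(4))
show(a,"top",[(259,154),(250,145),(270,160),(227,171),(215,165),(240,180),(305,229),(264,199),(420,185),(423,184),(428,260),(410,200),(432,240)])
show(b,"side",[(358,122),(358,130),(336,200),(336,208),(233,244),(241,219)])
# clusters by world region
for n,c in(("top",a),("side",b)):
    W=c["W"];v,u=np.mgrid[0:400,0:640]; px=c["pixels"].astype(int)
    dark=(px.max(-1)<90)&((px.max(-1)-px.min(-1))<30)
    for nm,(cu,cv,r) in {"top":{"handle":(305,229,9),"knob":(421,184,10)},"side":{"handle":(336,207,14),"knob":(358,130,13)}}[n].items():
        m=(abs(u-cu)<=r)&(abs(v-cv)<=r)&dark; Q=W[m]
        print(n,nm,m.sum(),np.nanmedian(Q,0).round(4),np.nanmin(Q,0).round(4),np.nanmax(Q,0).round(4))
        zt=np.nanpercentile(Q[:,2],98); T=Q[Q[:,2]>zt-.004]; print("  topface",len(T),((np.nanmin(T,0)+np.nanmax(T,0))/2).round(4),np.nanmean(T,0).round(4))
W=a["W"];v,u=np.mgrid[0:400,0:640]
# bar top 57mm
m=(abs(W[...,2]-.057)<.004)&(u>195)&(u<330)&(v>140)&(v<260)
Q=W[m][:,:2].astype(np.float32); r=cv2.minAreaRect(Q); print("bar",m.sum(),r,cv2.boxPoints(r).round(4).tolist())
m=(abs(W[...,2]-.045)<.004)&(u>230)&(u<290)&(v>125)&(v<185)
Q=W[m][:,:2].astype(np.float32); r=cv2.minAreaRect(Q); print("block",m.sum(),r)
m=(abs(W[...,2]-.050)<.004)&(u>395)&(u<450)&(v>160)&(v<285)
Q=W[m][:,:2].astype(np.float32); r=cv2.minAreaRect(Q); print("rack",m.sum(),r)
E
```

```text
cam [ 0.47016553 -0.07085688  0.91880428] imgx-> [ 0.02417177 -0.99970698  0.00129679] imgy-> [-0.99185353 -0.02414412 -0.1250745 ]
top 259 154 [0.6816 0.0593 0.0078]
top 250 145 [0.6914 0.0733 0.0461]
top 270 160 [0.6604 0.0304 0.0472]
top 227 171 [0.6431 0.1273 0.0049]
top 215 165 [0.6452 0.1412 0.0566]
top 240 180 [0.6153 0.0887 0.0569]
top 305 229 [ 0.5155 -0.048   0.1171]
top 264 199 [0.5713 0.032  0.1071]
top 420 185 [ 0.6059 -0.2659  0.1053]
top 423 184 [ 0.6078 -0.2714  0.1064]
top 428 260 [ 0.4634 -0.2896  0.0684]
top 410 200 [ 0.5834 -0.2583  0.0515]
top 432 240 [ 0.5034 -0.303   0.0487]
side 358 122 [ 0.6103 -0.2657  0.1058]
side 358 130 [ 0.6045 -0.2586  0.0908]
side 336 200 [ 0.5126 -0.037   0.1147]
side 336 208 [ 0.5118 -0.0372  0.0933]
side 233 244 [0.6624 0.0942 0.0064]
side 241 219 [0.6873 0.0425 0.0157]
  return np.nanmean(a, axis, out=out, keepdims=keepdims)
Traceback (most recent call last):
ValueError: zero-size array to reduction operation fmin which has no identity
```

View pics/crop1.png

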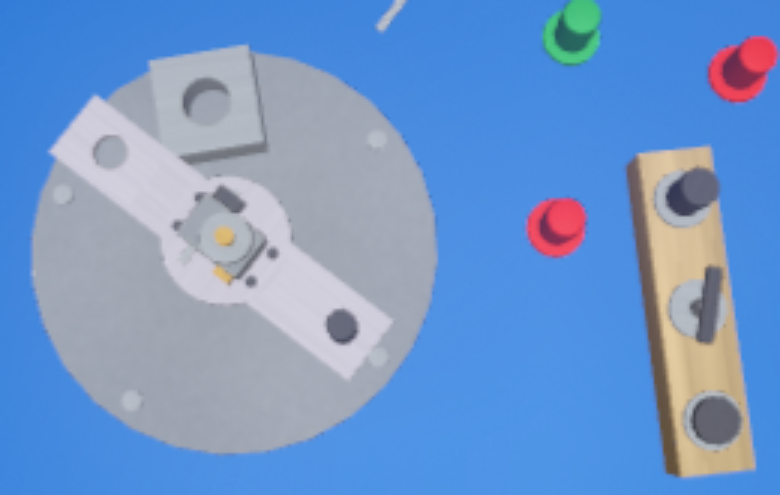

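```bash
cat >> h.py <<'E'
def box(c,u0,v0,u1,v1,z0,z1):
    v,u=np.mgrid[0:400,0:640]; z=c["W"][...,2]
    return (u>=u0)&(u<=u1)&(v>=v0)&(v<=v1)&(z>z0)&(z<z1)
def atz(c,u,v,z):
    C=-c["R"].T@c["t"]; r=c["R"].T@np.array([(u-c["cx"])/c["fx"],(v-c["cy"])/c["fy"],1]); return C+r*(z-C[2])/r[2]
def blob(c,m,z):  # centre & diameter of the mask's enclosing shape, put on plane z
    v,u=np.nonzero(m); p=atz(c,u.mean(),v.mean(),z); return p.round(4), len(u)
def rect(c,m):
    r=cv2.minAreaRect(c["W"][m][:,:2].astype(np.float32)); return np.round(r[0],4),np.round(r[1],4),round(r[2],2)
E
python3 - <<'E'
from h import *
a=cam("top");b=cam("side")
print("handle top",blob(a,box(a,294,217,316,241,.109,.125),.117), "side",blob(b,box(b,325,190,347,225,.112,.125),.117))
print("knob top",blob(a,box(a,408,172,434,196,.098,.115),.106),"side",blob(b,box(b,345,112,371,140,.102,.115),.106))
print("block",rect(a,box(a,235,130,285,180,.041,.049)))
print("bar",rect(a,box(a,200,145,325,250,.053,.0605)))
print("rack",rect(a,box(a,395,160,450,285,.046,.054)))
print("barhole",blob(a,box(a,217,161,237,181,-.01,.053),.057))
print("lockhole",blob(a,box(a,246,141,272,167,-.01,.040),.045))
print(atz(a,226.7,170.7,.057),atz(a,259,153.7,.045))
print("side lock edges"); m=box(b,205,195,275,245,.041,.049);print(rect(b,m))
E
```

```text
handle top (array([ 0.518, -0.045,  0.117]), 87) side (array([ 0.5165, -0.0409,  0.117 ]), 74)
knob top (array([ 0.6118, -0.2713,  0.106 ]), 146) side (array([ 0.6106, -0.2681,  0.106 ]), 75)
block (array([0.675 , 0.0552]), array([0.0708, 0.0701]), 10.77)
bar (array([0.5797, 0.0405]), array([0.2563, 0.0869]), 54.05)
rack (array([ 0.5386, -0.2823]), array([0.2203, 0.0516]), 7.34)
barhole (array([0.634 , 0.1171, 0.057 ]), 112)
lockhole (array([0.674 , 0.0549, 0.045 ]), 192)
[0.6338328  0.11665439 0.057     ] [0.67364271 0.0539732  0.045     ]
side lock edges
(array([0.6718, 0.0713]), array([0.0718, 0.1047]), 9.36)
```

The crop confirms it: the tall dark round knob sits at the far end of the rack at (690,190) in the crop, with the T-handle and flat cap below it. Estimates: pivot (0.576,0.037), bar at 53.9°, lock direction 10.3° and handle (0.5175,-0.043). I'll roll the tool so its x axis lies along the bar, then travel above the handle.

Emit:
play_rows:
  rows:
    - {"roll":-0.91,"fingers":0}
    - {"roll":-0.91}
    - {"roll":-0.91}
    - {"roll":-0.91}
    - {"roll":-0.91}
    - {"roll":-0.91}
    - {"roll":-0.91}
    - {"roll":-0.91}
    - {"roll":-0.91}
    - {"roll":-0.91}

```text
validation failed for argument at $.ro...
```

Emit:
play_rows:
  rows:
    - {"dx":0.4,"dy":-0.06}
    - {"dx":0.86,"dy":-0.13}
    - {"dx":0.86,"dy":-0.13}
    - {"dx":0.86,"dy":-0.13}
    - {"dx":0.86,"dy":-0.13}
    - {"dx":0.86,"dy":-0.13}
    - {"dx":0.86,"dy":-0.13}
    - {"dx":0.86,"dy":-0.13}
    - {"dx":0.86,"dy":-0.13}
    - {"dx":0.86,"dy":-0.13}
    - {"dx":0.86,"dy":-0.13}
    - {"dx":0.86,"dy":-0.13}
    - {"dx":0.86,"dy":-0.13}
    - {"dx":0.86,"dy":-0.13}
    - {"dx":0.86,"dy":-0.13}
    - {"dx":0.86,"dy":-0.13}
    - {"dx":0.86,"dy":-0.13}
    - {"dx":0.86,"dy":-0.13}
    - {"dx":0.86,"dy":-0.13}
    - {"dx":0.86,"dy":-0.13}

```text
validation failed for argument at $.ro...
```

Emit:
play_rows:
  rows:
    - {}
    - {}

```text
validation failed for argument at $.ro...
```

Emit:
play_rows:
  rows:
    - {"dx":0,"dy":0,"dz":0,"roll":-0.91,"fingers":0}
    - {"dx":0,"dy":0,"dz":0,"roll":-0.91,"fingers":0}
    - {"dx":0,"dy":0,"dz":0,"roll":-0.91,"fingers":0}
    - {"dx":0,"dy":0,"dz":0,"roll":-0.91,"fingers":0}
    - {"dx":0,"dy":0,"dz":0,"roll":-0.91,"fingers":0}
    - {"dx":0,"dy":0,"dz":0,"roll":-0.91,"fingers":0}
    - {"dx":0,"dy":0,"dz":0,"roll":-0.91,"fingers":0}
    - {"dx":0,"dy":0,"dz":0,"roll":-0.91,"fingers":0}
    - {"dx":0,"dy":0,"dz":0,"roll":-0.91,"fingers":0}
    - {"dx":0,"dy":0,"dz":0,"roll":-0.91,"fingers":0}

```text
time: 1.13
tool_pos: [0.2032, -0.6436, 0.2311]
tcp_rot: [-2.798, -1.429, -0.0]
wrist_force: [-0.6, 0.2, -0.5]
width: 1.004
```

Emit:
play_rows:
  rows:
    - {"dx":0.4,"dy":-0.06,"dz":0,"roll":0,"fingers":0}
    - {"dx":0.86,"dy":-0.13,"dz":0,"roll":0,"fingers":0}
    - {"dx":0.86,"dy":-0.13,"dz":0,"roll":0,"fingers":0}
    - {"dx":0.86,"dy":-0.13,"dz":0,"roll":0,"fingers":0}
    - {"dx":0.86,"dy":-0.13,"dz":0,"roll":0,"fingers":0}
    - {"dx":0.86,"dy":-0.13,"dz":0,"roll":0,"fingers":0}
    - {"dx":0.86,"dy":-0.13,"dz":0,"roll":0,"fingers":0}
    - {"dx":0.86,"dy":-0.13,"dz":0,"roll":0,"fingers":0}
    - {"dx":0.86,"dy":-0.13,"dz":0,"roll":0,"fingers":0}
    - {"dx":0.86,"dy":-0.13,"dz":0,"roll":0,"fingers":0}
    - {"dx":0.86,"dy":-0.13,"dz":0,"roll":0,"fingers":0}
    - {"dx":0.86,"dy":-0.13,"dz":0,"roll":0,"fingers":0}
    - {"dx":0.86,"dy":-0.13,"dz":0,"roll":0,"fingers":0}
    - {"dx":0.86,"dy":-0.13,"dz":0,"roll":0,"fingers":0}
    - {"dx":0.86,"dy":-0.13,"dz":0,"roll":0,"fingers":0}
    - {"dx":0.86,"dy":-0.13,"dz":0,"roll":0,"fingers":0}
    - {"dx":0.86,"dy":-0.13,"dz":0,"roll":0,"fingers":0}
    - {"dx":0.86,"dy":-0.13,"dz":0,"roll":0,"fingers":0}
    - {"dx":0.86,"dy":-0.13,"dz":0,"roll":0,"fingers":0}
    - {"dx":0.4,"dy":-0.06,"dz":0,"roll":0,"fingers":0}

```text
time: 2.8
tool_pos: [0.5085, -0.0561, 0.2315]
tcp_rot: [-2.798, -1.427, -0.003]
wrist_force: [0.4, 0.4, 0.4]
width: 0.997
```

Emit:
play_rows:
  rows:
    - {"dx":0,"dy":0,"dz":0,"roll":0,"fingers":0}
    - {"dx":0,"dy":0,"dz":0,"roll":0,"fingers":0}

```text
time: 2.97
tool_pos: [0.5072, -0.0588, 0.2312]
tcp_rot: [2.798, 1.428, -0.001]
wrist_force: [-0.3, -0.4, 0.5]
width: 0.999
```

Emit:
play_rows:
  rows:
    - {"dx":0.47,"dy":-0.02,"dz":0,"roll":0,"fingers":0}
    - {"dx":0,"dy":0,"dz":0.4,"roll":0,"fingers":0}
    - {"dx":0,"dy":0,"dz":0.6,"roll":0,"fingers":0}
    - {"dx":0,"dy":0,"dz":0.6,"roll":0,"fingers":0}
    - {"dx":0,"dy":0,"dz":0.6,"roll":0,"fingers":0}
    - {"dx":0,"dy":0,"dz":0.6,"roll":0,"fingers":0}
    - {"dx":0,"dy":0,"dz":0.6,"roll":0,"fingers":0}
    - {"dx":0,"dy":0,"dz":0.4,"roll":0,"fingers":0}
    - {"dx":0,"dy":0,"dz":0.15,"roll":0,"fingers":0}
    - {"dx":0,"dy":0,"dz":0,"roll":0,"fingers":0}
    - {"dx":0,"dy":0,"dz":0,"roll":0,"fingers":0}

```text
time: 3.88
tool_pos: [0.5177, -0.0447, 0.0738]
tcp_rot: [2.801, 1.423, 0.0]
wrist_force: [0.5, 0.5, 0.6]
width: 1.0
```

Emit:
play_rows:
  grip_force: 25
  rows:
    - {"dx":0,"dy":0,"dz":0,"roll":0,"fingers":1}
    - {"dx":0,"dy":0,"dz":0,"roll":0,"fingers":1}
    - {"dx":0,"dy":0,"dz":0,"roll":0,"fingers":1}
    - {"dx":0,"dy":0,"dz":0,"roll":0,"fingers":1}
    - {"dx":0,"dy":0,"dz":0,"roll":0,"fingers":1}
    - {"dx":0,"dy":0,"dz":0,"roll":0,"fingers":1}
    - {"dx":0,"dy":0,"dz":0,"roll":0,"fingers":1}
    - {"dx":0,"dy":0,"dz":0,"roll":0,"fingers":1}
    - {"dx":0,"dy":0,"dz":0,"roll":0,"fingers":1}
    - {"dx":0,"dy":0,"dz":0,"roll":0,"fingers":1}

```text
time: 4.72
tool_pos: [0.518, -0.0438, 0.0738]
tcp_rot: [2.8, 1.424, 0.001]
wrist_force: [-1.5, -0.2, 5.4]
width: 0.23
```

```bash
python3 - <<'E'
from h import *
b=cam("side"); save(b,"grip.png",(180,100,400,320),2.5)
E
```

```text
(no output)
```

View pics/grip.png

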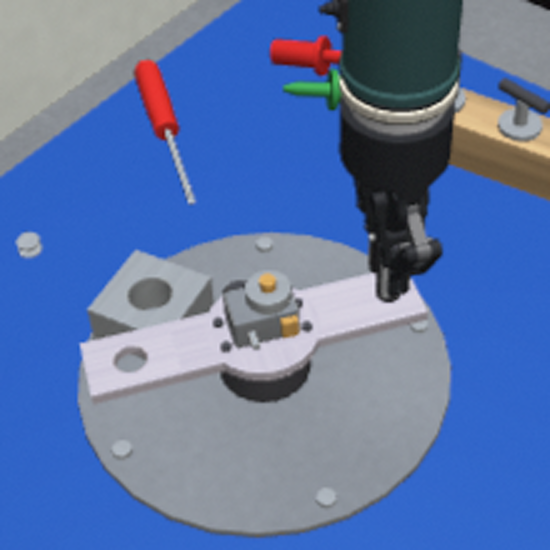

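The post is gripped (19.6 mm opening). The loose red and green look-alikes have toppled on the mat: green is now at crop (310,90) and a red one at (300,50). They were well away from the arm's path. Now I'll swing the bar clockwise by 44°.

Emit:
play_rows:
  rows:
    - {"dx":0.003,"dy":-0.087,"dz":0,"roll":0.5,"fingers":1}
    - {"dx":0.006,"dy":-0.175,"dz":0,"roll":1,"fingers":1}
    - {"dx":0.006,"dy":-0.175,"dz":0,"roll":1,"fingers":1}
    - {"dx":0.006,"dy":-0.175,"dz":0,"roll":1,"fingers":1}
    - {"dx":0.006,"dy":-0.175,"dz":0,"roll":1,"fingers":1}
    - {"dx":0.006,"dy":-0.175,"dz":0,"roll":1,"fingers":1}
    - {"dx":0.006,"dy":-0.175,"dz":0,"roll":1,"fingers":1}
    - {"dx":0.006,"dy":-0.175,"dz":0,"roll":1,"fingers":1}
    - {"dx":0.006,"dy":-0.175,"dz":0,"roll":1,"fingers":1}
    - {"dx":0.006,"dy":-0.175,"dz":0,"roll":1,"fingers":1}
    - {"dx":0.006,"dy":-0.175,"dz":0,"roll":1,"fingers":1}
    - {"dx":0.003,"dy":-0.087,"dz":0,"roll":0.5,"fingers":1}
    - {"dx":0,"dy":0,"dz":0,"roll":0,"fingers":1}
    - {"dx":0,"dy":0,"dz":0,"roll":0,"fingers":1}
    - {"dx":0,"dy":0,"dz":0,"roll":0,"fingers":1}

```text
time: 6.02
tool_pos: [0.4782, 0.02, 0.0738]
tcp_rot: [3.13, 0.272, 0.001]
wrist_force: [-0.6, -0.9, 5.6]
width: 0.225
```

```bash
python3 - <<'E'
from h import *
a=cam("top");b=cam("side")
cv2.imwrite("pics/swung.png",np.hstack([cv2.resize(a["pixels"][110:280,190:460,::-1],None,fx=2,fy=2)[:340,:400],cv2.resize(b["pixels"][180:320,190:380,::-1],None,fx=2,fy=2.43)[:340,:380]]))
for c,bx in((a,(220,120,290,190)),(b,(190,190,290,280))):
    m=box(c,*bx,-.01,.053); 
    z=c["W"][...,2]; top=box(c,*bx,.053,.0605).astype(np.uint8)
    print("bar top",rect(c,top>0))
    cs,h=cv2.findContours(top,cv2.RETR_CCOMP,cv2.CHAIN_APPROX_NONE)
    for k,q in enumerate(cs):
        if h[0][k][3]>=0 and len(q)>12:
            mm=np.zeros_like(top); cv2.drawContours(mm,[q],-1,1,-1); mm=(mm>0)&(top==0); print("hole",blob(c,mm,.057))
E
```

```text
bar top (array([0.6525, 0.0408]), array([0.1169, 0.0769]), 3.85)
hole (array([0.6748, 0.0525, 0.057 ]), 101)
bar top (array([0.6264, 0.0516]), array([0.1697, 0.0634]), 1.39)
hole (array([0.6732, 0.0559, 0.057 ]), 78)
```

View pics/swung.png

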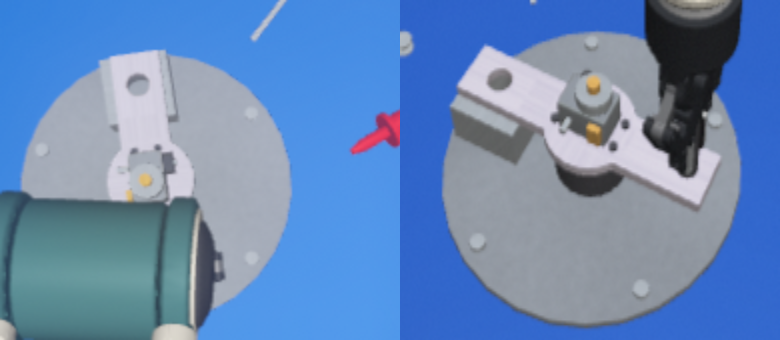

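```bash
python3 - <<'E'
from h import *
a=cam("top");b=cam("side")
for n,c in(("top",a),("side",b)):
    W=c["W"]; m=(abs(W[...,2]-.057)<.006)&(W[...,0]>.635)&(W[...,0]<.74)&(abs(W[...,1]-.05)<.08)
    Q=W[m&(W[...,2]>.053)]
    r=cv2.minAreaRect(Q[:,:2].astype(np.float32)); print(n,"bar end",r,len(Q))
    # midline from per-x-slices
    mid=[]
    for x in np.arange(.642,.70,.004):
        S=Q[abs(Q[:,0]-x)<.003]; 
        if len(S)>5: mid.append((x,(S[:,1].min()+S[:,1].max())/2,np.ptp(S[:,1])))
    mid=np.array(mid); p=np.polyfit(mid[:,0],mid[:,1],1); print(" slope deg",np.degrees(np.arctan(p[0])),"y at .674",np.polyval(p,.674),mid[:,2].round(3))
    h=box(c,*((220,120,290,190) if n=="top" else (190,190,290,280)),.0,.2)
print(bot.read_state()["tool_pos"])
E
```

```text
top bar end ((0.6697148084640503, 0.052150703966617584), (0.07709934562444687, 0.05019645392894745), 9.53520393371582) 756
 slope deg 9.798760535292793 y at .674 0.05261700734250338 [0.05  0.049 0.049 0.049 0.049 0.049 0.051 0.05  0.05  0.049 0.05  0.05
 0.05  0.05  0.05 ]
side bar end ((0.6699241399765015, 0.054404646158218384), (0.07729742676019669, 0.05160190537571907), 10.473817825317383) 695
 slope deg 10.489227818581455 y at .674 0.05498878362086594 [0.052 0.051 0.052 0.052 0.05  0.052 0.052 0.051 0.051 0.051 0.051 0.05
 0.052 0.052 0.052]
[0.47823188 0.01994023 0.07383239]
```

Emit:
play_rows:
  rows:
    - {"dx":0,"dy":0.053,"dz":0,"roll":-0.3,"fingers":1}
    - {"dx":0,"dy":0,"dz":0,"roll":0,"fingers":1}
    - {"dx":0,"dy":0,"dz":0,"roll":0,"fingers":1}
    - {"dx":0,"dy":0,"dz":0,"roll":0,"fingers":1}
    - {"dx":0,"dy":0,"dz":0,"roll":0,"fingers":0.65}
    - {"dx":0,"dy":0,"dz":0,"roll":0,"fingers":0.5}
    - {"dx":0,"dy":0,"dz":0,"roll":0,"fingers":0.3}
    - {"dx":0,"dy":0,"dz":0,"roll":0,"fingers":0.3}
    - {"dx":0,"dy":0,"dz":0,"roll":0,"fingers":0.3}
    - {"dx":0,"dy":0,"dz":0,"roll":0,"fingers":0.3}
    - {"dx":0,"dy":0,"dz":0,"roll":0,"fingers":0.3}

```text
time: 7.13
tool_pos: [0.4782, 0.018, 0.0732]
tcp_rot: [-3.127, -0.304, 0.0]
wrist_force: [0.4, 0.1, 1.2]
width: 0.699
```

Emit:
play_rows:
  rows:
    - {"dx":0,"dy":0,"dz":-0.4,"roll":0,"fingers":0.3}
    - {"dx":0,"dy":0,"dz":-0.7,"roll":0,"fingers":0.3}
    - {"dx":0,"dy":0,"dz":-0.7,"roll":0,"fingers":0.3}
    - {"dx":0,"dy":0,"dz":-0.7,"roll":0,"fingers":0.3}
    - {"dx":0,"dy":0,"dz":-0.7,"roll":0,"fingers":0.3}
    - {"dx":0,"dy":0,"dz":-0.7,"roll":0,"fingers":0.3}
    - {"dx":0,"dy":0,"dz":-0.3,"roll":0,"fingers":0.3}
    - {"dx":0,"dy":0,"dz":0,"roll":0,"fingers":0.3}

```text
time: 7.8
tool_pos: [0.4807, 0.018, 0.245]
tcp_rot: [3.126, 0.304, 0.011]
wrist_force: [0.2, 0.0, -0.2]
width: 0.701
```

```bash
cat > m.py <<'E'
from h import *
def meas():
    a=cam("top");b=cam("side")
    for c,bx in((a,(220,120,290,190)),(b,(190,190,290,280))):
        top=box(c,*bx,.053,.0605).astype(np.uint8); W=c["W"]
        Q=W[(top>0)&(W[...,0]>.635)]; print("bar end",cv2.minAreaRect(Q[:,:2].astype(np.float32)))
        cs,h=cv2.findContours(top,cv2.RETR_CCOMP,cv2.CHAIN_APPROX_NONE)
        for k,q in enumerate(cs):
            if h[0][k][3]>=0 and len(q)>12:
                mm=np.zeros_like(top); cv2.drawContours(mm,[q],-1,1,-1); mm=(mm>0)&(top==0); print("hole",blob(c,mm,.057))
    print("rack",rect(a,box(a,395,160,450,285,.046,.054)))
    print("knob top",blob(a,box(a,408,172,434,196,.098,.115),.106),"side",blob(b,box(b,345,112,371,140,.102,.115),.106))
    return a,b
E
python3 - <<'E'
from m import *
a,b=meas(); save(a,"full2.png"); print(bot.read_state()["time"])
E
```

```text
bar end ((0.669411301612854, 0.054322659969329834), (0.07818648964166641, 0.05019029229879379), 11.001702308654785)
hole (array([0.6741, 0.0551, 0.057 ]), 101)
bar end ((0.6689902544021606, 0.05620633438229561), (0.0784614160656929, 0.05263505131006241), 10.861580848693848)
hole (array([0.673 , 0.0585, 0.057 ]), 79)
rack (array([ 0.5384, -0.2822]), array([0.2201, 0.0512]), 7.46)
knob top (array([ 0.6118, -0.2714,  0.106 ]), 143) side (array([ 0.6029, -0.2729,  0.106 ]), 13)
7.9
```

View pics/full2.png

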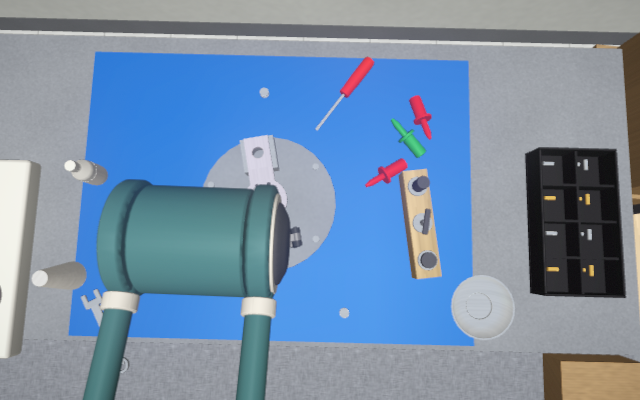

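The bar hole (0.6741,0.0551) now matches the lock hole (0.674,0.0549) in the same camera. The full view shows the released bar over the block at (258,152), the knob still in the rack at (420,185), and the toppled look-alikes lying beside it at (387,173), (408,138) and (421,118). Next I'll move above the pin.

Emit:
play_rows:
  rows:
    - {"dx":0.1,"dy":0.4,"dz":0,"roll":0,"fingers":0.3}
    - {"dx":0.183,"dy":0.77,"dz":0,"roll":0,"fingers":0.3}
    - {"dx":0.183,"dy":0.77,"dz":0,"roll":0,"fingers":0.3}
    - {"dx":0.183,"dy":0.77,"dz":0,"roll":0,"fingers":0.3}
    - {"dx":0.183,"dy":0.77,"dz":0,"roll":0,"fingers":0.3}
    - {"dx":0.183,"dy":0.77,"dz":0,"roll":0,"fingers":0.3}
    - {"dx":0.183,"dy":0.77,"dz":0,"roll":0,"fingers":0.3}
    - {"dx":0.183,"dy":0.77,"dz":0,"roll":0,"fingers":0.3}
    - {"dx":0.183,"dy":0.77,"dz":0,"roll":0,"fingers":0.3}
    - {"dx":0.183,"dy":0.77,"dz":0,"roll":0,"fingers":0.3}
    - {"dx":0.1,"dy":0.39,"dz":0,"roll":0,"fingers":0.3}
    - {"dx":0,"dy":0,"dz":0,"roll":0,"fingers":0.3}
    - {"dx":0,"dy":0,"dz":0,"roll":0,"fingers":0.3}

```text
time: 8.98
tool_pos: [0.6089, -0.2707, 0.2375]
tcp_rot: [-3.124, -0.302, 0.008]
wrist_force: [1.2, 0.8, -0.8]
width: 0.695
```

Emit:
play_rows:
  rows:
    - {"dx":0.075,"dy":0.03,"dz":0.3,"roll":0,"fingers":0.3}
    - {"dx":0,"dy":0,"dz":0.6,"roll":0,"fingers":0.3}
    - {"dx":0,"dy":0,"dz":0.6,"roll":0,"fingers":0.3}
    - {"dx":0,"dy":0,"dz":0.6,"roll":0,"fingers":0.3}
    - {"dx":0,"dy":0,"dz":0.6,"roll":0,"fingers":0.3}
    - {"dx":0,"dy":0,"dz":0.3,"roll":0,"fingers":0.3}
    - {"dx":0,"dy":0,"dz":0,"roll":0,"fingers":0.3}
    - {"dx":0,"dy":0,"dz":0,"roll":0,"fingers":0.3}

```text
time: 9.65
tool_pos: [0.6127, -0.2701, 0.1202]
tcp_rot: [-3.125, -0.306, 0.003]
wrist_force: [0.4, -0.4, 0.0]
width: 0.699
```

```bash
python3 - <<'E'
from h import *
b=cam("side"); save(b,"pre.png",(280,60,440,200),4)
E
```

```text
(no output)
```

View pics/pre.png

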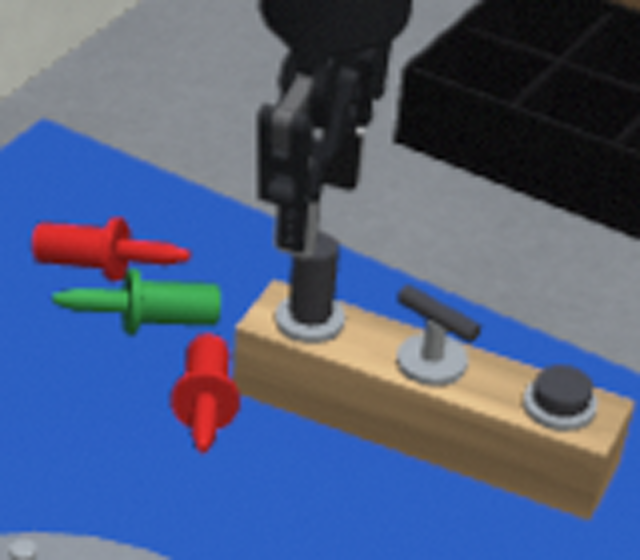

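The fingers are right above the tall knob (crop 315,260). I'll descend and grip.

Emit:
play_rows:
  rows:
    - {"dx":0,"dy":0.02,"dz":0.4,"roll":0,"fingers":0.3}
    - {"dx":0,"dy":0,"dz":0.4,"roll":0,"fingers":0.3}
    - {"dx":0,"dy":0,"dz":0.4,"roll":0,"fingers":0.3}
    - {"dx":0,"dy":0,"dz":0.18,"roll":0,"fingers":0.3}
    - {"dx":0,"dy":0,"dz":0,"roll":0,"fingers":0.3}
    - {"dx":0,"dy":0,"dz":0,"roll":0,"fingers":0.3}

```text
time: 10.2
tool_pos: [0.6144, -0.2724, 0.0673]
tcp_rot: [3.126, 0.304, 0.002]
wrist_force: [0.5, -0.7, 0.6]
width: 0.702
```

Emit:
play_rows:
  grip_force: 50
  rows:
    - {"dx":0,"dy":0,"dz":0,"roll":0,"fingers":1}
    - {"dx":0,"dy":0,"dz":0,"roll":0,"fingers":1}
    - {"dx":0,"dy":0,"dz":0,"roll":0,"fingers":1}
    - {"dx":0,"dy":0,"dz":0,"roll":0,"fingers":1}
    - {"dx":0,"dy":0,"dz":0,"roll":0,"fingers":1}
    - {"dx":0,"dy":0,"dz":0,"roll":0,"fingers":1}
    - {"dx":0,"dy":0,"dz":0,"roll":0,"fingers":1}
    - {"dx":0,"dy":0,"dz":0,"roll":0,"fingers":1}

```text
time: 10.87
tool_pos: [0.6148, -0.2726, 0.0678]
tcp_rot: [3.126, 0.304, 0.004]
wrist_force: [-0.5, 0.2, 6.5]
width: 0.292
```

Emit:
play_rows:
  rows:
    - {"dx":0,"dy":0,"dz":-0.2,"roll":0,"fingers":1}
    - {"dx":0,"dy":0,"dz":-0.45,"roll":0,"fingers":1}
    - {"dx":0,"dy":0,"dz":-0.45,"roll":0,"fingers":1}
    - {"dx":0,"dy":0,"dz":-0.45,"roll":0,"fingers":1}
    - {"dx":0,"dy":0,"dz":-0.45,"roll":0,"fingers":1}
    - {"dx":0,"dy":0,"dz":-0.45,"roll":0,"fingers":1}
    - {"dx":0,"dy":0,"dz":-0.45,"roll":0,"fingers":1}
    - {"dx":0,"dy":0,"dz":-0.2,"roll":0,"fingers":1}
    - {"dx":0,"dy":0,"dz":0,"roll":0,"fingers":1}
    - {"dx":0,"dy":0,"dz":0,"roll":0,"fingers":1}

```text
time: 11.7
tool_pos: [0.6136, -0.2721, 0.1899]
tcp_rot: [3.127, 0.304, 0.0]
wrist_force: [-0.3, 0.1, -2.0]
width: 0.288
```

Emit:
play_rows:
  rows:
    - {"dx":0.12,"dy":-0.3,"dz":0,"roll":0,"fingers":1}
    - {"dx":0.235,"dy":-0.594,"dz":0,"roll":0,"fingers":1}
    - {"dx":0.235,"dy":-0.594,"dz":0,"roll":0,"fingers":1}
    - {"dx":0.235,"dy":-0.594,"dz":0,"roll":0,"fingers":1}
    - {"dx":0.235,"dy":-0.594,"dz":0,"roll":0,"fingers":1}
    - {"dx":0.235,"dy":-0.594,"dz":0,"roll":0,"fingers":1}
    - {"dx":0.235,"dy":-0.594,"dz":0,"roll":0,"fingers":1}
    - {"dx":0.235,"dy":-0.594,"dz":0,"roll":0,"fingers":1}
    - {"dx":0.235,"dy":-0.594,"dz":0,"roll":0,"fingers":1}
    - {"dx":0.235,"dy":-0.594,"dz":0,"roll":0,"fingers":1}
    - {"dx":0.235,"dy":-0.594,"dz":0,"roll":0,"fingers":1}
    - {"dx":0.235,"dy":-0.594,"dz":0,"roll":0,"fingers":1}
    - {"dx":0.235,"dy":-0.594,"dz":0,"roll":0,"fingers":1}
    - {"dx":0.12,"dy":-0.3,"dz":0,"roll":0,"fingers":1}
    - {"dx":0,"dy":0,"dz":0,"roll":0,"fingers":1}
    - {"dx":0,"dy":0,"dz":0,"roll":0,"fingers":1}

```text
time: 13.03
tool_pos: [0.6733, 0.0555, 0.1887]
tcp_rot: [3.126, 0.307, -0.004]
wrist_force: [-0.5, -0.0, -2.6]
width: 0.291
```

```bash
python3 - <<'E'
from h import *
b=cam("side"); save(b,"over.png",(160,80,340,280),3)
print(bot.read_state()["tool_pos"])
W=b["W"]; x0,y0=bot.read_state()["tool_pos"][:2]
# shank seen from side: world points close to TCP axis, below the flange
for lo,hi in((.115,.135),(.135,.155),(.158,.17)):
    m=(np.hypot(W[...,0]-x0,W[...,1]-y0)<.035)&(W[...,2]>lo)&(W[...,2]<hi); v,u=np.nonzero(m)
    if len(u): 
        print(lo,len(u),np.median(u),np.median(v),W[m].mean(0).round(4))
E
```

```text
[0.67339219 0.0545093  0.18895767]
0.115 12 236.0 187.5 [0.6685 0.058  0.1309]
0.135 55 235.0 182.0 [0.6671 0.0594 0.1462]
0.158 3 233.0 178.0 [0.6663 0.0603 0.1589]
```

View pics/over.png

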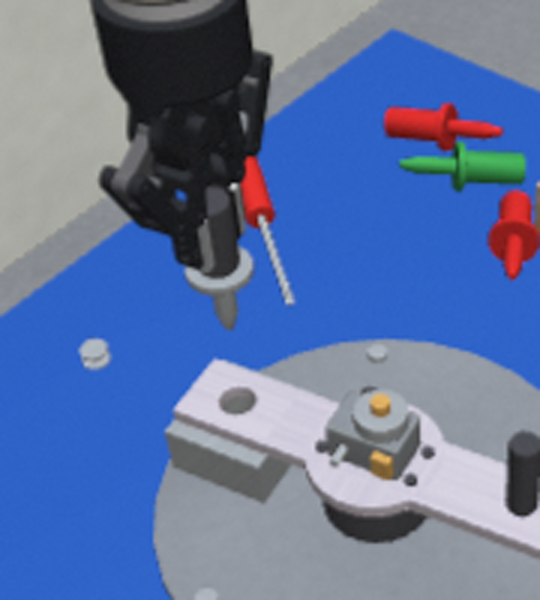

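The pin is upright over the hole: its tip is at crop (230,325) and the bar hole at crop (238,400). By comparison it sits about 1.5–2.5 mm short, so I'll nudge by half of that and descend.

Emit:
play_rows:
  rows:
    - {"dx":0.035,"dy":-0.03,"dz":0.2,"roll":0,"fingers":1}
    - {"dx":0,"dy":0,"dz":0.4,"roll":0,"fingers":1}
    - {"dx":0,"dy":0,"dz":0.4,"roll":0,"fingers":1}
    - {"dx":0,"dy":0,"dz":0.4,"roll":0,"fingers":1}
    - {"dx":0,"dy":0,"dz":0.1,"roll":0,"fingers":1}
    - {"dx":0,"dy":0,"dz":0,"roll":0,"fingers":1}
    - {"dx":0,"dy":0,"dz":0,"roll":0,"fingers":1}

```text
time: 13.67
tool_pos: [0.6752, 0.0553, 0.13]
tcp_rot: [3.127, 0.303, -0.001]
wrist_force: [0.7, -0.4, -0.9]
width: 0.292
```

```bash
python3 - <<'E'
from h import *
b=cam("side"); a=cam("top"); save(b,"near.png",(190,180,290,270),6)
print(bot.read_state()["tool_pos"])
E
```

```text
[0.6762432  0.05576026 0.13142948]
```

View pics/near.png

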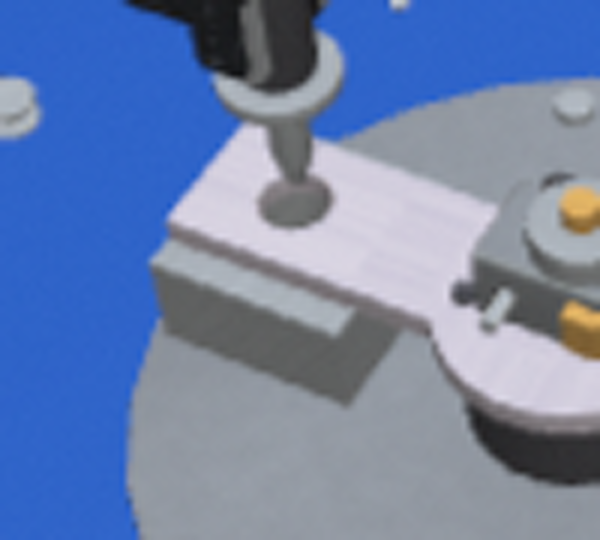

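The tip (295,185) is about 10 mm above the hole (296,202), and projecting it straight down lands inside the hole. I'll keep descending.

Emit:
play_rows:
  rows:
    - {"dx":0,"dy":0,"dz":0.15,"roll":0,"fingers":1}
    - {"dx":0,"dy":0,"dz":0.2,"roll":0,"fingers":1}
    - {"dx":0,"dy":0,"dz":0.2,"roll":0,"fingers":1}
    - {"dx":0,"dy":0,"dz":0.1,"roll":0,"fingers":1}
    - {"dx":0,"dy":0,"dz":0,"roll":0,"fingers":1}
    - {"dx":0,"dy":0,"dz":0,"roll":0,"fingers":1}

```text
time: 14.27
tool_pos: [0.6746, 0.0562, 0.1031]
tcp_rot: [-3.127, -0.305, 0.003]
wrist_force: [-0.4, -0.4, -1.2]
width: 0.283
```

Emit:
play_rows:
  rows:
    - {"dx":0,"dy":0,"dz":0.15,"roll":0,"fingers":1}
    - {"dx":0,"dy":0,"dz":0.2,"roll":0,"fingers":1}
    - {"dx":0,"dy":0,"dz":0.15,"roll":0,"fingers":1}
    - {"dx":0,"dy":0,"dz":0.1,"roll":0,"fingers":1}
    - {"dx":0,"dy":0,"dz":0.05,"roll":0,"fingers":1}
    - {"dx":0,"dy":0,"dz":0,"roll":0,"fingers":1}
    - {"dx":0,"dy":0,"dz":0,"roll":0,"fingers":1}

```text
time: 14.85
tool_pos: [0.6752, 0.0562, 0.0778]
tcp_rot: [-3.127, -0.304, 0.001]
wrist_force: [0.5, 0.1, -1.0]
width: 0.292
```

Nearly home, so I'll go down gently in 1 mm rows.

Emit:
play_rows:
  rows:
    - {"dx":0,"dy":0,"dz":0.025,"roll":0,"fingers":1}
    - {"dx":0,"dy":0,"dz":0.025,"roll":0,"fingers":1}
    - {"dx":0,"dy":0,"dz":0.025,"roll":0,"fingers":1}
    - {"dx":0,"dy":0,"dz":0.015,"roll":0,"fingers":1}
    - {"dx":0,"dy":0,"dz":0,"roll":0,"fingers":1}
    - {"dx":0,"dy":0,"dz":0,"roll":0,"fingers":1}

```text
time: 15.35
tool_pos: [0.6755, 0.0562, 0.0749]
tcp_rot: [3.127, 0.304, 0.001]
wrist_force: [-1.4, -0.9, 0.1]
width: 0.292
```

Emit:
play_rows:
  rows:
    - {"dx":0,"dy":0,"dz":0.02,"roll":0,"fingers":1}
    - {"dx":0,"dy":0,"dz":0.01,"roll":0,"fingers":1}
    - {"dx":0,"dy":0,"dz":0,"roll":0,"fingers":1}
    - {"dx":0,"dy":0,"dz":0,"roll":0,"fingers":1}

```text
time: 15.68
tool_pos: [0.6755, 0.0562, 0.0748]
tcp_rot: [3.127, 0.304, 0.001]
wrist_force: [-2.7, -0.5, 6.3]
width: 0.291
```

The pin is seated: z has stopped and there is 6 N of contact force. I'll release gradually and retreat upward.

Emit:
play_rows:
  rows:
    - {"dx":0,"dy":0,"dz":0,"roll":0,"fingers":0.6}
    - {"dx":0,"dy":0,"dz":0,"roll":0,"fingers":0.5}
    - {"dx":0,"dy":0,"dz":0,"roll":0,"fingers":0.35}
    - {"dx":0,"dy":0,"dz":0,"roll":0,"fingers":0.3}
    - {"dx":0,"dy":0,"dz":0,"roll":0,"fingers":0.3}
    - {"dx":0,"dy":0,"dz":0,"roll":0,"fingers":0.3}
    - {"dx":0,"dy":0,"dz":0,"roll":0,"fingers":0.3}
    - {"dx":0,"dy":0,"dz":-0.3,"roll":0,"fingers":0.3}
    - {"dx":0,"dy":0,"dz":-0.6,"roll":0,"fingers":0.3}
    - {"dx":0,"dy":0,"dz":-0.6,"roll":0,"fingers":0.3}
    - {"dx":0,"dy":0,"dz":-0.6,"roll":0,"fingers":0.3}
    - {"dx":0,"dy":0,"dz":-0.6,"roll":0,"fingers":0.3}
    - {"dx":0,"dy":0,"dz":-0.6,"roll":0,"fingers":0.3}
    - {"dx":0,"dy":0,"dz":-0.3,"roll":0,"fingers":0.3}
    - {"dx":0,"dy":0,"dz":0,"roll":0,"fingers":0.3}
    - {"dx":0,"dy":0,"dz":0,"roll":0,"fingers":0.3}

```text
time: 17.02
tool_pos: [0.6757, 0.0562, 0.2182]
tcp_rot: [3.127, 0.304, 0.003]
wrist_force: [-1.2, -0.5, -1.4]
width: 0.699
```

```bash
python3 - <<'E'
from h import *
b=cam("side"); save(b,"done.png",(180,100,380,300),3)
W=b["W"]; m=(np.hypot(W[...,0]-.675,W[...,1]-.056)<.018)&(W[...,2]>.095)&(W[...,2]<.13)
print("knob top z",np.percentile(W[m][:,2],[50,90,98]),blob(b,m&(W[...,2]>.109),.113))
m=box(b,190,190,290,280,.053,.0605)&(W[...,0]>.635); print("bar end",rect(b,m))
E
```

```text
knob top z [0.11144371 0.11384997 0.11501559] (array([0.6715, 0.0588, 0.113 ]), 124)
bar end (array([0.6702, 0.056 ]), array([0.0776, 0.0535]), 10.23)
```

View pics/done.png

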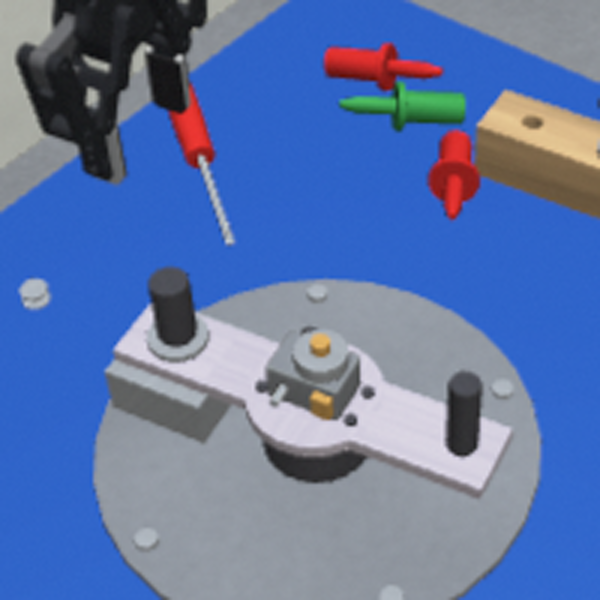

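The pin stands fully home: its flange is flat on the bar at crop (178,335) and the knob top is at 0.113–0.114 m, where 0.113 is expected. The bar is at 10.2° over the block and the gripper is clear.

```bash
python3 -c "
from workcell import bot
print(bot.finish_job())"
```

```text
the job is handed in; nothing more can be done
None
```

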